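# Return three swapped milling holders to their own taper pots

### The arm

A 6-joint arm with a two-finger parallel gripper is mounted at the origin on a cart in front of the work surface, level with it; the furniture and walls round the work are solid. World frame = base frame: x ahead of the robot, y to its left, z up, the work surface at z = 0. Lengths are in m, angles in rad, forces in N, time in s.
With the tool pointing down it reaches from about 0.375 to 0.925 m from the base axis. Payload 5.7 kg.
Tool frame: the origin (TCP) lies at the very end of the fingers, on their centre line; the grasp point (between the pads) lies 19 mm behind it; z points along the fingers, y is the line along which they close (so a half turn about z gives the same grasp; the last joint's range is limited). The gripper opens to 88 mm and grips with 3 to 60 N. Pads are 20 mm wide; open, the fingers measure 115 mm over their backs; the gripper's body (75 mm by 178 mm) begins 61 mm behind the grasp point.
Start: joints at [0.994, 0.359, 1.51, -0, 1.272, -0.115], TCP at [0.267, 0.537, 0.223] pointing down, gripper open.
Joint ranges: [-2.97, 2.97], [-1.01, 2.36], [0.21, 2.38], [-0.96, 4.11], [0.2, 2.71], [-2.98, 2.98]. Speed limits (rad/s): [2.39, 2.39, 3.14, 3.14, 3.14, 3.14].

### API

Orientations are given as a rotation vector (axis times angle).
In Python, from workcell import robot, imaging, workorder, nets gives the robot as it stands.
- The arm moves only by the tool tcp_steps, called after ">>>" as name(argument=value, ...), one argument or row to a line, values as JSON. Schema: {"type":"object","properties":{"motion":{"type":"object","properties":{"steps":{"type":"array","items":{"type":"array","items":{"type":"number"},"minItems":5,"maxItems":5},"minItems":1,"maxItems":12}},"additionalProperties":false,"required":["steps"]},"only":{"type":"string"},"quiet":{"type":"boolean"},"lines":{"type":"string"}},"required":["motion"],"additionalProperties":false}. motion is an object whose key "steps" holds a list of rows, 1 to 12 of them, each of 5 numbers: the finger opening in m, then dx, dy, dz in normalised numbers (1 is 1 m), then a turn about the tool's z in fractions of the full range, 1 being 4 rad; each row shifts and turns the commanded pose from where the row before left it, along the tool's axes as they then stand; what a row does not reach is not made up. A row lasts 1/12 s, in which the tool goes at most 0.0417 m and 0.125 rad, less where a joint would pass 70% of its speed; a pose out of reach is approached as far as the arm can. The fingers move at their own pace and stop on an object; the grip force is fixed at half the most. Time passes only in rows, so rows that do not move let the fingers close. The tool returns the time, the measured TCP pose, the force, the opening and the grip force at its end. only (a regular expression) keeps the lines of the reply that match it, lines (a string "A,B") keeps lines A to B, and quiet returns only ok. Shift and turn numbers lie between -1 and 1, and a call with a number outside is refused. Input that does not fit is refused with a message, and nothing moves.
- robot.observe(): the state, without advancing time (a new reading comes with each control period).
- imaging.snapshot(name): name is "scene" or "top" or "wrist"; returns (picture, depth): 384x512x3 uint8, red, green, blue; 384x512 float32, m along the optical axis (not along the pixel's ray), 0 where there is no reading.
- imaging.calibration(name): a dict with "fx", "fy", "cx", "cy" (pixels), "k1" (the pictures are not rectified: a ray, as slopes to the right and down, at radius r is drawn at 1 + k1 r^2 times it, then the intrinsics apply), "world_from_camera" (4x4, takes a point from camera to world coordinates); the wrist camera has in their place "tool_from_camera" (4x4, takes a point from camera to tool coordinates, whose origin is the TCP and whose axes are the flange's). Camera axes: x right, y up, looking along -z (the intrinsics and any distortion apply to the point x, -y, -z); pixel columns grow to the right and rows downward; lengths in m; the calibration is good to about 2 mm. A picture is of the moment at which its call begins: read the wrist's pose just before it. calibration takes no time and is no camera call.
- workorder.sign_off(): hands the job in; it is judged then, once.
Trained networks look in the newest picture that a camera, given by its name, has taken for a name from the list of things; names that differ only in an ending like _2 or _b are one class to them, and where a whole thing is asked for, a point or a joint stands for the part that bears it (a point fixed in the world has none). Each returns a list of dicts, best first, with "score" (0 to 1); they miss things now and then, are a little off and sometimes report something else, mostly with a low value. They report only what shows in the picture. A call takes as long as a camera call. They do not tell look-alikes from the thing itself.
- nets.find_in(target, camera): "rect" ([left, top, right, bottom] in pixels, round what is visible of it).
- nets.masks_of(target, camera): "mask" (384x512 bool, what is visible of it) and "rect" ([left, top, right, bottom] in pixels, round what is visible of it).
The state is a dict: "time_s": time; "q": joint angles; "dq": joint speeds; "tau": joint torques, N m; "tcp_pos": TCP position; "ee_rot": TCP orientation; "force": force on the tool from outside, world axes, zero at the start; "torque": the same for the moment, N m; "gripper_width": finger opening in m; "gripper_force": force on a finger pad.
Only numpy, scipy, OpenCV 4.12 (cv2) and the standard library are available. Lean on these libraries where they do the work, as an engineer would, in place of code of your own. Each camera call takes 0.05 s, during which the arm holds its last target. There are 200 camera calls.

### The job

The three tapered milling holders were put back one pot off: the small one lies loose in the large pot and the medium and large ones stand proud in pots too small for them. Move every holder to the pot of its own size, seated upright with its flange down on the pot's rim, and let go; the bored wooden block is free for parking one in the meantime. Keep the holders upright all the time, and do not shift the collet tin or the tape measure.

Things in the scene. Friction and masses are not known exactly. Their poses are not given: they have to be found in the camera images.
- small_holder: Small steel tool holder, upright: taper pointing down, flange, neck, black collet nut, thin drill. Origin on the axis at the flange's underside, z up. Taper 31.75 mm across there, 46 mm long, 18.3 at its foot. Above: flange 55 across to 16 mm, neck 23 to 32, nut 29 across to 56 (grasp), cutter to 80. 0.38 kg. Starts in the large pot, flange loose on its rim.
- medium_holder: Medium steel tool holder, upright: taper pointing down, flange, neck, black collet nut, 10 mm end mill. Origin on the axis at the flange's underside, z up. Taper 38.1 mm across there, 54 mm long, 22.4 at its foot. Above: flange 60 across to 16 mm, neck 34 to 32, nut 40 across to 56 (grasp), cutter to 79. 0.55 kg. Starts resting by its taper in the small pot, 13 mm proud.
- large_holder: Large steel tool holder, upright: taper pointing down, flange, neck, black collet nut, 16 mm end mill. Origin on the axis at the flange's underside, z up. Taper 44.45 mm across there, 62 mm long, 26.4 at its foot. Above: flange 66 across to 16 mm, neck 44 to 32, nut 50 across to 56 (grasp), cutter to 81. 0.8 kg. Starts resting by its taper in the medium pot, 13 mm proud.
- small_pot: Small taper pot: grey, round, 63 mm across, on a round foot 94 mm across with three bolts. Fixed to the bench. Origin on the bore's axis at bench height, z up; flat rim at 56 mm. Conical through bore, 34.2 mm across at the rim: the small holder drops in with 1 to 2.5 mm play until its flange lies on the rim (its origin 56 mm above this one).
- medium_pot: Medium taper pot: square aluminium block 78 x 78 mm with a steel sleeve, bolted by two feet (126 mm over them). Fixed to the bench. Origin on the bore's axis at bench height, z up; flat rim at 64 mm. Conical through bore, 40.5 mm across at the rim: the medium holder drops in with 1 to 2.5 mm play until its flange lies on the rim (its origin 64 mm above this one).
- large_pot: Large taper pot: bright steel, round, 78 mm across, on a square base plate 110 x 110 x 10 mm with four bolts. Fixed to the bench. Origin on the bore's axis at bench height, z up; flat rim at 72 mm. Conical through bore, 46.9 mm across at the rim: the large holder drops in with 1 to 2.5 mm play until its flange lies on the rim (its origin 72 mm above this one).
- wood_block: Wooden block 110 x 110 mm, 72 mm high, screwed down, empty, with an upright through hole 48 mm across in its middle. Origin at the middle of its underside, z up. Any holder can stand in it, flange on its top (the holder's origin 72 mm above this one); the small one's flange overlaps the hole by only 3.5 mm all round.
- tin: closed dark red collet tin, 121 x 169 x 48 mm, lying on the bench beside the work; origin at the centre of its underside. To be left alone.
- pocket_tape: yellow pocket tape measure standing on the bench beside the work, 33 x 78 x 62 mm; origin at the centre of its underside. To be left alone.
There are look-alikes about, which are no part of the job. What is shaped like the small_holder but turquoise is not meant.

How it is judged:
At the end, for the whole second after the job is handed in: Each holder stands at rest in the pot of its own size, its axis within 4 mm of the pot's, the underside of its flange less than 3 mm above the rim, tilted less than 0.06 rad (3.4 degrees) (z of small_holder in the frame of small_pot below 0.059 m and horizontal distance between small_holder and small_pot below 0.004 m and angle between each of small_holder, medium_holder, large_holder's own z axis and vertical below 0.06 rad and z of medium_holder in the frame of medium_pot below 0.067 m and horizontal distance between medium_holder and medium_pot below 0.004 m and z of large_holder in the frame of large_pot below 0.075 m and horizontal distance between large_holder and large_pot below 0.004 m and linear speed of each of small_holder, medium_holder, large_holder below 0.02 m/s); the robot touches nothing.
It fails at once if a holder is tipped by more than 0.5 rad (30 degrees) (angle between any of small_holder, medium_holder, large_holder's own z axis and vertical above 0.5 rad).
It fails at once if the collet tin or the tape measure is shifted by more than 20 mm (distance of any of tin, pocket_tape from where it was at the start of the episode above 0.02 m).
It also fails if it takes over 128 s, if anything falls off the work surface, if the arm or the gripper's body presses on something with over 40 N, if the wrist force passes 120 N, or if a joint passes its speed limit or range.

## Working session

There is one attempt and no reset: what is moved stays moved. The work goes in short steps, Python scripts to look and compute and a tool call to move; the robot and the scene stay as the last step left them, time stands still between calls to the robot, and variables do not carry over. Pictures are saved under pics/ and viewed, at most 14 in all, crops included, and the job is handed in when it is done.

```bash
ls; mkdir -p pics; python3 - <<'E'
from workcell import robot, imaging, workorder, nets
import cv2,numpy as np
s=robot.observe(); print({k:np.round(v,3).tolist() for k,v in s.items()})
for c in ("scene","top"):
    p,d=imaging.snapshot(c); cv2.imwrite(f"pics/{c}0.png",p[:,:,::-1]); print(c,{k:np.round(v,3).tolist() for k,v in imaging.calibration(c).items()})
    for t in ["small_holder","medium_holder","large_holder","small_pot","medium_pot","large_pot","wood_block","tin","pocket_tape"]:
        print(t,[(round(r['score'],2),np.round(r['rect']).tolist()) for r in nets.find_in(t,c)][:4])
print(imaging.calibration("wrist"))
E
```

```text
pics
{'time_s': 0.0, 'q': [0.994, 0.36, 1.511, 0.0, 1.273, -0.115], 'dq': [-0.002, -0.001, -0.001, 0.002, -0.002, -0.0], 'tau': [0.001, -51.535, -27.073, 0.067, 0.035, -0.0], 'tcp_pos': [0.267, 0.537, 0.222], 'ee_rot': [-0.719, -3.058, 0.003], 'force': [0.038, 0.669, -0.21], 'torque': [0.028, -0.007, 0.021], 'gripper_force': 0.0, 'gripper_width': 0.087}
scene {'fx': 414.676, 'fy': 414.676, 'cx': 257.883, 'cy': 195.348, 'k1': -0.135, 'world_from_camera': [[0.673, 0.473, -0.569, -0.315], [-0.739, 0.447, -0.503, -0.637], [0.017, 0.759, 0.651, 1.05], [0.0, 0.0, 0.0, 1.0]]}
small_holder [(0.69, [291.0, 200.0, 307.0, 225.0]), (0.65, [270.0, 210.0, 286.0, 233.0])]
medium_holder [(0.73, [202.0, 172.0, 220.0, 196.0])]
large_holder [(0.69, [253.0, 177.0, 268.0, 198.0])]
small_pot [(0.66, [198.0, 190.0, 224.0, 210.0])]
medium_pot [(0.7, [243.0, 192.0, 276.0, 221.0])]
large_pot [(0.85, [253.0, 226.0, 298.0, 259.0])]
wood_block [(0.72, [309.0, 218.0, 356.0, 263.0])]
tin [(0.75, [300.0, 256.0, 364.0, 313.0])]
pocket_tape [(0.57, [183.0, 158.0, 199.0, 172.0])]
top {'fx': 488.383, 'fy': 488.383, 'cx
[... 497 characters left out ...]
.0, 198.0])]
large_pot [(0.79, [288.0, 193.0, 330.0, 235.0])]
wood_block [(0.74, [344.0, 150.0, 390.0, 196.0])]
tin [(0.73, [367.0, 202.0, 429.0, 245.0])]
pocket_tape [(0.75, [112.0, 172.0, 137.0, 198.0])]
{'fx': 295.59223068017354, 'fy': 295.59223068017354, 'cx': 259.09662495072394, 'cy': 193.14898881004964, 'k1': -0.06115570513839818, 'tool_from_camera': array([[ 5.06550846e-04,  9.66853141e-01,  2.55332621e-01,
         7.03063325e-02],
       [ 9.99999852e-01, -5.39994079e-04,  6.08782388e-05,
         1.89082444e-04],
       [ 1.96738420e-04,  2.55332553e-01, -9.66853272e-01,
        -1.61541709e-01],
       [ 0.00000000e+00,  0.00000000e+00,  0.00000000e+00,
         1.00000000e+00]])}
```

```bash
python3 - <<'E'
import cv2
a=cv2.imread('pics/top0.png')[140:260,100:440]; cv2.imwrite('pics/topc.png',cv2.resize(a,None,fx=2.3,fy=2.3,interpolation=cv2.INTER_CUBIC))
a=cv2.imread('pics/scene0.png')[140:330,170:400]; cv2.imwrite('pics/scenec.png',cv2.resize(a,None,fx=3,fy=3,interpolation=cv2.INTER_CUBIC))
E
```

```text
(no output)
```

View pics/topc.png

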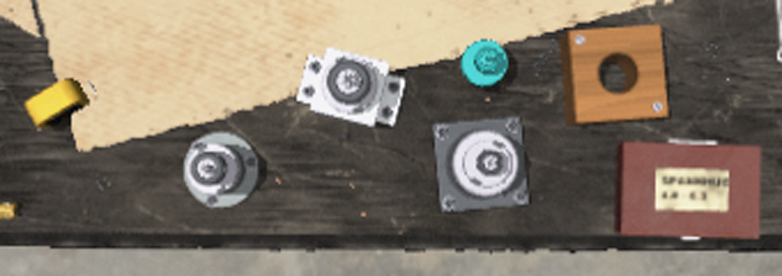

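View pics/scenec.png

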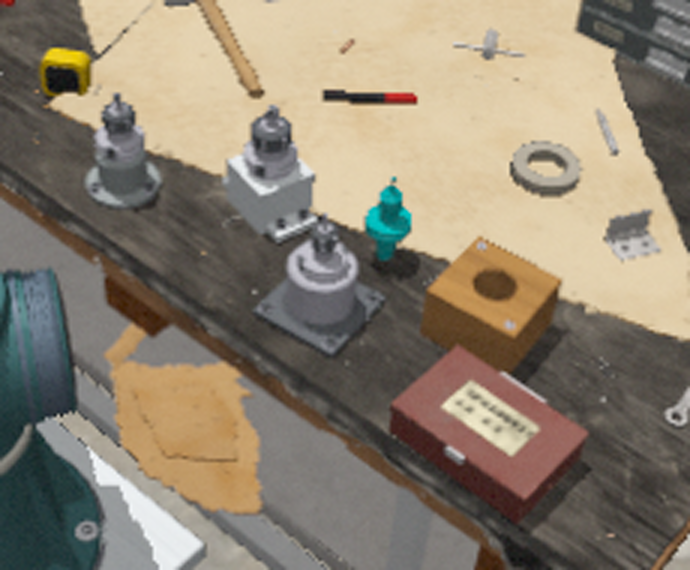

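The top view shows, left to right (crop px): yellow tape (55,102), medium holder in the small pot (210,168), large holder in the medium pot (350,85), turquoise decoy (487,63), small holder in the large pot (487,162), wood block (617,75) and tin (690,190). The scene view agrees.

```bash
cat > h.py <<'E'
from workcell import robot, imaging, nets
import numpy as np, cv2
from scipy.optimize import least_squares
from scipy.spatial.transform import Rotation as R
def pose():
    s=robot.observe(); T=np.eye(4); T[:3,:3]=R.from_rotvec(s['ee_rot']).as_matrix(); T[:3,3]=s['tcp_pos']; return T
def snap(c):
    T=pose(); p,d=imaging.snapshot(c); k=imaging.calibration(c)
    W=k['world_from_camera'] if 'world_from_camera' in k else T@k['tool_from_camera']
    return p,d,k,np.array(W)
def rays(k,uv):
    K=np.array([[k['fx'],0,k['cx']],[0,k['fy'],k['cy']],[0,0,1.]])
    return cv2.undistortPoints(np.float64(uv).reshape(-1,1,2),K,np.array([k['k1'],0,0,0.])).reshape(-1,2)
def world(k,W,d):
    v,u=np.mgrid[:384,:512]; r=rays(k,np.stack([u,v],-1).reshape(-1,2)).reshape(384,512,2)
    P=np.stack([r[...,0]*d,-r[...,1]*d,-d],-1)
    return P@W[:3,:3].T+W[:3,3]
def onplane(k,W,uv,z):
    r=rays(k,uv); D=np.c_[r[:,0],-r[:,1],-np.ones(len(r))]@W[:3,:3].T
    return W[:3,3]+D*((z-W[2,3])/D[:,2])[:,None]
E
python3 - <<'E'
from h import *
p,d,k,W=snap('top'); X=world(k,W,d)
for t in ["small_holder","medium_holder","large_holder","small_pot","medium_pot","large_pot","wood_block","tin","pocket_tape"]:
    for r in nets.masks_of(t,'top')[:2]:
        m=r['mask']&(d>0); Q=X[m]; zs=Q[:,2]
        top=np.percentile(zs,90)
        print(t,round(r['score'],2),m.sum(),'med',np.median(Q,0).round(4),'lo',Q.min(0).round(3),'hi',Q.max(0).round(3),'rad',np.hypot(*np.median(Q,0)[:2]).round(3))
E
```

```text
small_holder 0.71 319 med [ 0.5783 -0.0352  0.0638] lo [ 0.553 -0.065  0.004] hi [ 0.615 -0.011  0.124] rad 0.579
medium_holder 0.62 413 med [0.4499 0.2804 0.087 ] lo [0.422 0.255 0.005] hi [0.479 0.329 0.147] rad 0.53
large_holder 0.67 473 med [0.5469 0.1214 0.127 ] lo [0.518 0.092 0.061] hi [0.585 0.154 0.162] rad 0.56
small_pot 0.74 512 med [0.4479 0.2681 0.0107] lo [ 0.402  0.238 -0.007] hi [0.496 0.331 0.09 ] rad 0.522
medium_pot 0.89 722 med [0.5462 0.1116 0.0312] lo [ 0.505  0.058 -0.003] hi [0.603 0.189 0.093] rad 0.558
large_pot 0.61 1137 med [ 0.4571 -0.0276  0.0132] lo [ 0.403 -0.096 -0.001] hi [0.518 0.018 0.092] rad 0.458
wood_block 0.85 1661 med [ 0.5663 -0.1942  0.0718] lo [ 0.508 -0.27  -0.006] hi [ 0.638 -0.138  0.081] rad 0.599
tin 0.64 2456 med [ 0.4266 -0.2847  0.0481] lo [ 0.366 -0.373 -0.004] hi [ 0.487 -0.203  0.059] rad 0.513
pocket_tape 0.86 402 med [0.532  0.4768 0.0581] lo [ 0.503  0.445 -0.   ] hi [0.568 0.531 0.07 ] rad 0.714
pocket_tape 0.51 1650 med [ 0.5656 -0.1949  0.0718] lo [ 0.508 -0.273 -0.003] hi [ 0.625 -0.138  0.081] rad 0.598
```

>>> tcp_steps(
  motion={"steps":[[0.088,-0.036,-0.0205,-0.0025,0],[0.088,-0.036,-0.0205,-0.0025,0],[0.088,-0.036,-0.0205,-0.0025,0],[0.088,-0.036,-0.0205,-0.0025,0],[0.088,-0.036,-0.0205,-0.0025,0],[0.088,-0.036,-0.0205,-0.0025,0],[0.088,-0.036,-0.0205,-0.0025,0],[0.088,-0.036,-0.0205,-0.0025,0],[0.088,-0.036,-0.0205,-0.0025,0],[0.088,-0.036,-0.0205,-0.0025,0],[0.088,-0.036,-0.0205,-0.0025,0],[0.088,-0.036,-0.0205,-0.0025,0]]},
)

```text
time_s: 2.5
tcp_pos: [0.5453, 0.1225, 0.253]
ee_rot: [0.719, 3.058, 0.0]
force: [0.4, 0.1, -0.3]
gripper_width: 0.0876
gripper_force: 0.0
```

>>> tcp_steps(
  motion={"steps":[[0.088,0,0,0,0],[0.088,0,0,0,0]]},
)

```text
time_s: 2.67
tcp_pos: [0.5457, 0.1226, 0.2527]
ee_rot: [0.725, 3.056, 0.0]
force: [0.2, 0.1, -0.1]
gripper_width: 0.0881
gripper_force: 0.0
```

```bash
cat >> h.py <<'E'
def circ(Q,r=None):
    """robust circle fit in xy"""
    c0=np.median(Q[:,:2],0)
    f=(lambda a:np.hypot(*(Q[:,:2]-a[:2]).T)-(r or a[2]))
    s=least_squares(f,[*c0,r or .02],loss='soft_l1',f_scale=.0007)
    return s.x.round(4),np.abs(s.fun).mean().round(4)
E
python3 - <<'E'
from h import *
p,d,k,W=snap('wrist'); X=world(k,W,d); np.savez('w1.npz',p=p,d=d,X=X)
cv2.imwrite('pics/w1.png',p[:,:,::-1]); print(pose().round(3))
for t in ["large_holder","medium_pot"]:
    for r in nets.masks_of(t,'wrist')[:1]:
        Q=X[r['mask']&(d>0)]; print(t,r['score'],np.round(r['rect']),np.median(Q,0).round(4))
        print(np.histogram(Q[:,2],np.arange(0,.18,.004)))
E
```

```text
[[-0.894  0.447 -0.001  0.544]
 [ 0.447  0.894  0.     0.124]
 [ 0.001  0.    -1.     0.252]
 [ 0.     0.     0.     1.   ]]
large_holder 0.83 [230. 152. 294. 217.] [0.5443 0.1265 0.1281]
(array([   0,    0,    0,    0,    0,    0,    0,    0,    0,    0,    0,
          0,    0,    0,    0,    0,    0,    0,    1,   22,    0,   65,
        678,    0,    0,    0,    7,   22,   27,   26,   35,  446, 1106,
         15,   29,   19,   21,   33,  164,    0,    0,    0,    0,    0]), array([0.   , 0.004, 0.008, 0.012, 0.016, 0.02 , 0.024, 0.028, 0.032,
       0.036, 0.04 , 0.044, 0.048, 0.052, 0.056, 0.06 , 0.064, 0.068,
       0.072, 0.076, 0.08 , 0.084, 0.088, 0.092, 0.096, 0.1  , 0.104,
       0.108, 0.112, 0.116, 0.12 , 0.124, 0.128, 0.132, 0.136, 0.14 ,
       0.144, 0.148, 0.152, 0.156, 0.16 , 0.164, 0.168, 0.172, 0.176]))
medium_pot 0.7 [212. 138. 310. 213.] [0.5377 0.1418 0.0583]
(array([ 32,  29, 535, 342, 163,  97,  14,  17,  18,  19,  19,  19,  20,
        20,  23, 935, 414,   0,   2,   1,   0,   7,  15,   0,   0,   0,
         0,   0,   0,   0,   0,   3,   0,   0,   0,   0,   0,   0,   0,
         0,   0,   0,   0,   0]), array([0.   , 0.004, 0.008, 0.012, 0.016, 0.02 , 0.024, 0.028, 0.032,
       0.036, 0.04 , 0.044, 0.048, 0.052, 0.056, 0.06 , 0.064, 0.068,
       0.072, 0.076, 0.08 , 0.084, 0.088, 0.092, 0.096, 0.1  , 0.104,
       0.108, 0.112, 0.116, 0.12 , 0.124, 0.128, 0.132, 0.136, 0.14 ,
       0.144, 0.148, 0.152, 0.156, 0.16 , 0.164, 0.168, 0.172, 0.176]))
```

View pics/w1.png

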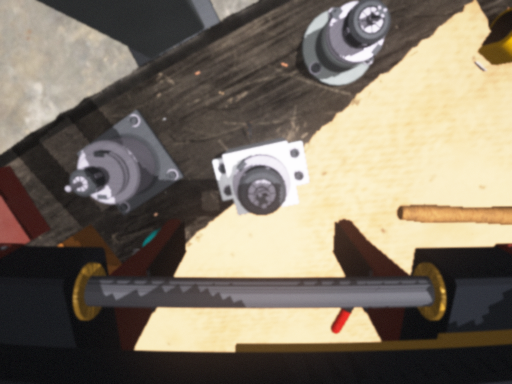

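The wrist view shows the large holder in the medium pot (262,190), medium holder in the small pot (350,35) and small holder in the large pot (100,180), all with clean depth.

```bash
cat >> h.py <<'E'
def disk(X,d,c,z0,z1,rad):
    """centre of the outer edge of a flat round face near c at heights z0..z1"""
    m=((d>0)&(X[...,2]>z0)&(X[...,2]<z1)&(np.hypot(X[...,0]-c[0],X[...,1]-c[1])<rad)).astype(np.uint8)
    n,l,s,_=cv2.connectedComponentsWithStats(m); i=1+np.argmax(s[1:,4]); Q=X[l==i]
    H=cv2.convexHull(np.float32(Q[:,:2])).reshape(-1,2)
    e,r=cv2.minEnclosingCircle(H.reshape(-1,1,2)); 
    return 'n',len(Q),'z',np.median(Q[:,2]).round(4),'enc',np.round(e,4),round(r,4),'fit',*circ(H)
E
python3 - <<'E'
from h import *
z=np.load('w1.npz'); X,d=z['X'],z['d']
L=(.545,.124);M=(.448,.275);S=(.457,-.03)
print('L nut',disk(X,d,L,.125,.137,.04))
print('L flange',disk(X,d,L,.084,.098,.05))
print('medpot top',disk(X,d,L,.055,.07,.08))
print('M nut',disk(X,d,M,.117,.130,.04))
print('M flange',disk(X,d,M,.076,.09,.05))
print('spot rim',disk(X,d,M,.048,.061,.05))
print('spot foot',disk(X,d,M,.004,.02,.07))
print('S nut',disk(X,d,S,.12,.135,.04))
print('S flange',disk(X,d,S,.08,.094,.05))
print('lpot rim',disk(X,d,S,.064,.078,.06))
# med pot square: minAreaRect
m=(d>0)&(X[...,2]>.055)&(X[...,2]<.07)&(np.hypot(X[...,0]-L[0],X[...,1]-L[1])<.08)
print(cv2.minAreaRect(np.float32(X[m][:,:2])))
p,d,k,W=snap('top'); X=world(k,W,d)
B=(.567,-.2)
E
```

```text
L nut ('n', 1565, 'z', np.float64(0.1288), 'enc', array([0.5515, 0.123 ]), 0.0251, 'fit', array([0.5514, 0.1229, 0.0247]), np.float64(0.0002))
L flange ('n', 780, 'z', np.float64(0.0891), 'enc', array([0.551 , 0.1232]), 0.0334, 'fit', array([0.5514, 0.1229, 0.0328]), np.float64(0.0002))
medpot top ('n', 1393, 'z', np.float64(0.0636), 'enc', array([0.5516, 0.1229]), 0.0546, 'fit', array([0.5532, 0.1221, 0.0513]), np.float64(0.0035))
M nut ('n', 1349, 'z', np.float64(0.1215), 'enc', array([0.4515, 0.2835]), 0.0206, 'fit', array([0.4516, 0.2834, 0.02  ]), np.float64(0.0003))
M flange ('n', 1256, 'z', np.float64(0.0818), 'enc', array([0.4514, 0.2834]), 0.0311, 'fit', array([0.4514, 0.2837, 0.0301]), np.float64(0.0003))
spot rim ('n', 364, 'z', np.float64(0.0543), 'enc', array([0.4522, 0.2793]), 0.0311, 'fit', array([0.4517, 0.2826, 0.0311]), np.float64(0.0001))
spot foot ('n', 1630, 'z', np.float64(0.0086), 'enc', array([0.451, 0.284]), 0.0477, 'fit', array([0.4515, 0.2834, 0.0466]), np.float64(0.0004))
S nut ('n', 593, 'z', np.float64(0.1263), 'enc', array([ 0.4599, -0.0376]), 0.0151, 'fit', array([ 0.4598, -0.0376,  0.0147]), np.float64(0.0002))
S flange ('n', 1143, 'z', np.float64(0.0873), 'enc', array([ 0.4598, -0.0379]), 0.0291, 'fit', array([ 0.4597, -0.0382,  0.0279]), np.float64(0.0004))
lpot rim ('n', 1432, 'z', np.float64(0.0715), 'enc', array([ 0.4598, -0.0376]), 0.0397, 'fit', array([ 0.46  , -0.0374,  0.0389]), np.float64(0.0003))
((0.5518379807472229, 0.12288090586662292), (0.07816557586193085, 0.07864859700202942), 75.65634155273438)
```

>>> tcp_steps(
  motion={"steps":[[0.088,-0.0072,0.0024,0.03,0],[0.088,0,0,0.04,0],[0.088,0,0,0.04,0],[0.088,0,0,0.03,0],[0.088,0,0,0.015,0],[0.088,0,0,0,0],[0.088,0,0,0,0]]},
)

```text
time_s: 3.45
tcp_pos: [0.5508, 0.1245, 0.0972]
ee_rot: [-0.716, -3.057, 0.001]
force: [-0.1, 0.5, 0.8]
gripper_width: 0.0879
gripper_force: 0.0
```

>>> tcp_steps(
  motion={"steps":[[0.04,0,0,0,0],[0.04,0,0,0,0],[0.04,0,0,0,0],[0.04,0,0,0,0],[0.04,0,0,0,0],[0.04,0,0,0,0]]},
)

```text
time_s: 3.95
tcp_pos: [0.5521, 0.1231, 0.0982]
ee_rot: [0.719, 3.058, -0.0]
force: [-3.2, -9.0, 7.0]
gripper_width: 0.0514
gripper_force: 4.8
```

>>> tcp_steps(
  motion={"steps":[[0.04,0,0,0,0],[0.04,0,0,0,0],[0.04,0,0,0,0],[0.04,0,0,0,0]]},
)

```text
time_s: 4.28
tcp_pos: [0.5518, 0.1226, 0.0981]
ee_rot: [0.719, 3.058, -0.002]
force: [-2.0, -3.7, 5.7]
gripper_width: 0.0496
gripper_force: 30.0
```

>>> tcp_steps(
  motion={"steps":[[0.04,0,0,-0.01,0],[0.04,0,0,-0.01,0],[0.04,0,0,-0.02,0],[0.04,0,0,0,0]]},
)

```text
time_s: 4.62
tcp_pos: [0.5537, 0.1238, 0.1406]
ee_rot: [0.718, 3.055, 0.003]
force: [0.8, 0.3, -7.2]
gripper_width: 0.0494
gripper_force: 30.0
```

>>> tcp_steps(
  motion={"steps":[[0.04,0,0,-0.04,0],[0.04,0,0,-0.04,0],[0.04,0,0,-0.03,0]]},
)

```text
time_s: 4.87
tcp_pos: [0.5519, 0.1236, 0.2495]
ee_rot: [0.719, 3.058, 0.001]
force: [1.6, 0.0, -8.0]
gripper_width: 0.0494
gripper_force: 30.0
```

```bash
python3 - <<'E'
from h import *
p,d,k,W=snap('top'); X=world(k,W,d)
def rect(c,z0,z1,rad):
    m=((d>0)&(X[...,2]>z0)&(X[...,2]<z1)&(np.hypot(X[...,0]-c[0],X[...,1]-c[1])<rad)).astype(np.uint8)
    n,l,s,_=cv2.connectedComponentsWithStats(m); i=1+np.argmax(s[1:,4]); m=l==i
    cs,h=cv2.findContours(m.astype(np.uint8),cv2.RETR_CCOMP,cv2.CHAIN_APPROX_NONE)
    for j,cc in enumerate(cs):
        if h[0][j][3]>=0 and len(cc)>15: print('hole',circ(X[cc[:,0,1],cc[:,0,0]]))
    return cv2.minAreaRect(np.float32(X[m][:,:2])),np.median(X[m][:,2])
print('block',rect((.566,-.197),.062,.09,.085))
S=(.46,-.038)
print('lpot rim',disk(X,d,S,.062,.08,.06)); print('S flange',disk(X,d,S,.08,.094,.05))
print('M flange',disk(X,d,(.4515,.2834),.076,.09,.05))
print('baseplate',rect(S,.002,.018,.09)); print(pose()[:3,3])
E
```

```text
hole (array([ 0.5666, -0.1947,  0.0249]), np.float64(0.0006))
block (((0.5673685073852539, -0.1967618763446808), (0.11109941452741623, 0.11187651008367538), 4.426370143890381), np.float64(0.07239236824081141))
lpot rim ('n', 314, 'z', np.float64(0.0723), 'enc', array([ 0.4598, -0.038 ]), 0.0393, 'fit', array([ 0.4598, -0.038 ,  0.0388]), np.float64(0.0003))
S flange ('n', 220, 'z', np.float64(0.0883), 'enc', array([ 0.4597, -0.0381]), 0.0278, 'fit', array([ 0.4598, -0.0381,  0.027 ]), np.float64(0.0005))
M flange ('n', 191, 'z', np.float64(0.0833), 'enc', array([0.4516, 0.2848]), 0.0307, 'fit', array([0.4517, 0.2844, 0.0297]), np.float64(0.0005))
hole (array([ 0.3955, -0.039 ,  0.0115]), np.float64(0.0027))
hole (array([ 0.3989, -0.0711,  0.0142]), np.float64(0.0047))
hole (array([ 0.4606, -0.0415,  0.0432]), np.float64(0.0009))
hole (array([ 0.5261, -0.0806,  0.0102]), np.float64(0.0033))
baseplate (((0.4540750980377197, -0.04487504065036774), (0.1638955920934677, 0.13184362649917603), 2.301103115081787), np.float64(0.010032751919882843))
[0.55544288 0.12404241 0.2556904 ]
```

>>> tcp_steps(
  motion={"steps":[[0.04,-0.0195,-0.0348,0,0],[0.04,-0.0195,-0.0348,0,0],[0.04,-0.0195,-0.0348,0,0],[0.04,-0.0195,-0.0348,0,0],[0.04,-0.0195,-0.0348,0,0],[0.04,-0.0195,-0.0348,0,0],[0.04,-0.0195,-0.0348,0,0],[0.04,-0.0195,-0.035,0,0],[0.04,0,0,0,0],[0.04,0,0,0,0],[0.04,0,0,0,0],[0.04,0,0,0,0]]},
)

```text
time_s: 5.92
tcp_pos: [0.5668, -0.1942, 0.2466]
ee_rot: [-0.717, -3.056, -0.002]
force: [0.1, -0.3, -7.2]
gripper_width: 0.0496
gripper_force: 30.0
```

```bash
cat >> h.py <<'E'
def rect(X,d,c,z0,z1,rad):
    m=((d>0)&(X[...,2]>z0)&(X[...,2]<z1)&(np.hypot(X[...,0]-c[0],X[...,1]-c[1])<rad)).astype(np.uint8)
    n,l,s,_=cv2.connectedComponentsWithStats(m); i=1+np.argmax(s[1:,4]); m=l==i
    cs,h=cv2.findContours(m.astype(np.uint8),cv2.RETR_CCOMP,cv2.CHAIN_APPROX_NONE)
    for j,cc in enumerate(cs):
        if h[0][j][3]>=0 and len(cc)>25: print('hole',circ(X[cc[:,0,1],cc[:,0,0]]))
    return np.round(cv2.minAreaRect(np.float32(X[m][:,:2]))[0],4),np.round(cv2.minAreaRect(np.float32(X[m][:,:2]))[1],4),np.median(X[m][:,2])
E
python3 - <<'E'
from h import *
p,d,k,W=snap('wrist'); X=world(k,W,d); cv2.imwrite('pics/w2.png',p[:,:,::-1])
c=pose()[:3,3]; print(c)
print('nut',disk(X,d,c,c[2]+.025,c[2]+.037,.04)); print('flange',disk(X,d,c,c[2]-.015,c[2]-.004,.05))
print('block',rect(X,d,(.567,-.196),.06,.085,.085))
E
```

```text
[ 0.56701872 -0.19403789  0.24690465]
nut ('n', 5437, 'z', np.float64(0.2764), 'enc', array([ 0.5563, -0.189 ]), 0.0347, 'fit', array([ 0.5675, -0.1938,  0.0264]), np.float64(0.0036))
flange ('n', 2252, 'z', np.float64(0.2365), 'enc', array([ 0.559 , -0.1905]), 0.0315, 'fit', array([ 0.5658, -0.1937,  0.0324]), np.float64(0.0007))
block (array([ 0.5674, -0.1964]), array([0.1101, 0.1105]), np.float64(0.07159957965830743))
```

View pics/w2.png

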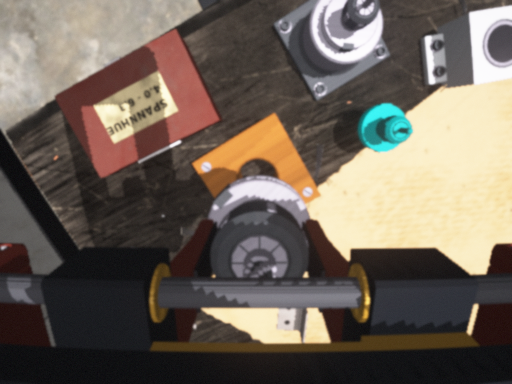

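The holder hangs upright at (258,240) just over the block (255,170), with a ~2.5 mm correction needed.

>>> tcp_steps(
  motion={"steps":[[0.04,-0.0019,-0.0015,0.03,0],[0.04,0,0,0.03,0],[0.04,0,0,0.025,0],[0.04,0,0,0.02,0],[0.04,0,0,0.015,0],[0.04,0,0,0.01,0],[0.04,0,0,0.01,0],[0.04,0,0,0,0]]},
)

```text
time_s: 6.63
tcp_pos: [0.5678, -0.1966, 0.1061]
ee_rot: [-0.717, -3.056, -0.001]
force: [-0.2, 0.2, -7.5]
gripper_width: 0.0494
gripper_force: 30.0
```

Freely inside. Lower to contact.

>>> tcp_steps(
  motion={"steps":[[0.04,0,0,0.004,0],[0.04,0,0,0.003,0],[0.04,0,0,0.002,0],[0.04,0,0,0,0]]},
)

```text
time_s: 6.97
tcp_pos: [0.5687, -0.1979, 0.0989]
ee_rot: [0.719, 3.058, -0.0]
force: [-0.5, 0.2, -8.2]
gripper_width: 0.0495
gripper_force: 30.0
```

>>> tcp_steps(
  motion={"steps":[[0.04,0,0,0.002,0],[0.04,0,0,0,0]]},
)

```text
time_s: 7.13
tcp_pos: [0.5692, -0.1982, 0.0976]
ee_rot: [0.719, 3.057, -0.001]
force: [-0.3, 0.5, -3.4]
gripper_width: 0.0496
gripper_force: 30.0
```

>>> tcp_steps(
  motion={"steps":[[0.04,0,0,0.002,0],[0.04,0,0,0,0]]},
)

```text
time_s: 7.3
tcp_pos: [0.5692, -0.1984, 0.0973]
ee_rot: [0.719, 3.056, -0.001]
force: [-4.9, 1.5, 11.5]
gripper_width: 0.0496
gripper_force: 30.0
```

>>> tcp_steps(
  motion={"steps":[[0.088,0,0,0,0],[0.088,0,0,0,0],[0.088,0,0,0,0],[0.088,0,0,0,0],[0.088,0,0,0,0],[0.088,0,0,-0.035,0],[0.088,0,0,-0.04,0],[0.088,0,0,-0.04,0],[0.088,0,0,-0.04,0],[0.088,0,0,0,0]]},
)

```text
time_s: 8.13
tcp_pos: [0.573, -0.1998, 0.2583]
ee_rot: [0.716, 3.045, -0.005]
force: [0.2, -0.4, 0.4]
gripper_width: 0.0881
gripper_force: 0.0
```

>>> tcp_steps(
  motion={"steps":[[0.088,0.0266,0.0316,0,0],[0.088,0.0266,0.0316,0,0],[0.088,0.0266,0.0316,0,0],[0.088,0.0266,0.0316,0,0],[0.088,0.0266,0.0316,0,0],[0.088,0.0266,0.0316,0,0],[0.088,0.0266,0.0316,0,0],[0.088,0.0266,0.0316,0,0],[0.088,0.0266,0.0316,0,0],[0.088,0.0266,0.0316,0,0],[0.088,0.0266,0.0316,0,0],[0.088,0.0266,0.0316,0,0]]},
)

```text
time_s: 9.13
tcp_pos: [0.4509, 0.2859, 0.2495]
ee_rot: [0.719, 3.058, 0.0]
force: [0.8, 1.1, 0.8]
gripper_width: 0.0877
gripper_force: 0.0
```

>>> tcp_steps(
  motion={"steps":[[0.088,0,0,0,0],[0.088,0,0,0,0],[0.088,0,0,0,0]]},
)

```text
time_s: 9.38
tcp_pos: [0.4516, 0.2837, 0.2493]
ee_rot: [-0.717, -3.059, 0.002]
force: [0.4, 0.0, -0.6]
gripper_width: 0.0876
gripper_force: 0.0
```

```bash
python3 - <<'E'
from h import *
p,d,k,W=snap('wrist'); X=world(k,W,d); c=pose()[:3,3]; print(c)
M=(.4516,.2836)
print('M nut',disk(X,d,M,.117,.130,.04))
print('M flange',disk(X,d,M,.076,.09,.05))
print('spot foot',disk(X,d,M,.004,.02,.07))
print('medpot',rect(X,d,(.5515,.1229),.055,.07,.08))
p,d,k,W=snap('top'); X=world(k,W,d)
B=(.567,-.197); print('L flange',disk(X,d,B,.081,.098,.05)); print('L nut',disk(X,d,B,.12,.135,.04))
print('medpot',rect(X,d,(.5515,.1229),.055,.07,.08))
E
```

```text
[0.45187035 0.28300786 0.24934014]
M nut ('n', 1067, 'z', np.float64(0.1216), 'enc', array([0.4519, 0.2844]), 0.0204, 'fit', array([0.452 , 0.2841, 0.0199]), np.float64(0.0001))
M flange ('n', 887, 'z', np.float64(0.0821), 'enc', array([0.4519, 0.2842]), 0.0309, 'fit', array([0.452 , 0.2841, 0.03  ]), np.float64(0.0003))
spot foot ('n', 1283, 'z', np.float64(0.0087), 'enc', array([0.4521, 0.2844]), 0.0474, 'fit', array([0.4519, 0.2842, 0.0466]), np.float64(0.0002))
medpot (array([0.5836, 0.1133]), array([0.0804, 0.0215]), np.float64(0.0635935110110902))
L flange ('n', 157, 'z', np.float64(0.0883), 'enc', array([ 0.5687, -0.1966]), 0.0336, 'fit', array([ 0.5688, -0.197 ,  0.0328]), np.float64(0.0005))
L nut ('n', 261, 'z', np.float64(0.1284), 'enc', array([ 0.5691, -0.1965]), 0.0261, 'fit', array([ 0.5691, -0.1966,  0.0253]), np.float64(0.0005))
hole (array([0.5504, 0.1226, 0.0204]), np.float64(0.0006))
medpot (array([0.5512, 0.123 ]), array([0.0781, 0.078 ]), np.float64(0.06414778403199328))
```

>>> tcp_steps(
  motion={"steps":[[0.088,0,0.0007,0.035,0],[0.088,0,0,0.04,0],[0.088,0,0,0.04,0],[0.088,0,0,0.027,0],[0.088,0,0,0.015,0],[0.088,0,0,0,0],[0.04,0,0,0,0],[0.03,0,0,0,0],[0.03,0,0,0,0],[0.03,0,0,0,0],[0.03,0,0,0,0],[0.03,0,0,0,0]]},
)

```text
time_s: 10.48
tcp_pos: [0.4525, 0.2848, 0.0935]
ee_rot: [0.719, 3.057, 0.001]
force: [-0.3, -0.9, 0.2]
gripper_width: 0.0513
gripper_force: 0.0
```

>>> tcp_steps(
  motion={"steps":[[0.03,0,0,0,0],[0.03,0,0,0,0],[0.03,0,0,0,0],[0.03,0,0,0,0],[0.03,0,0,0,0],[0.03,0,0,0,0]]},
)

```text
time_s: 10.98
tcp_pos: [0.4518, 0.2842, 0.0929]
ee_rot: [-0.719, -3.058, 0.001]
force: [-1.6, -3.9, 5.7]
gripper_width: 0.039
gripper_force: 30.0
```

>>> tcp_steps(
  motion={"steps":[[0.03,0,0,-0.01,0],[0.03,0,0,-0.027,0],[0.03,0,0,-0.04,0],[0.03,0,0,-0.04,0],[0.03,0,0,-0.04,0],[0.03,0,0,0,0]]},
)

```text
time_s: 11.48
tcp_pos: [0.4561, 0.2868, 0.2578]
ee_rot: [0.716, 3.048, 0.013]
force: [0.4, 0.7, -3.7]
gripper_width: 0.0393
gripper_force: 30.0
```

>>> tcp_steps(
  motion={"steps":[[0.03,-0.0322,-0.02,0,0],[0.03,-0.0322,-0.02,0,0],[0.03,-0.0322,-0.02,0,0],[0.03,-0.0322,-0.02,0,0],[0.03,-0.032,-0.02,0,0],[0.03,0,0,0,0],[0.03,0,0,0,0],[0.03,0,0,0,0]]},
)

```text
time_s: 12.15
tcp_pos: [0.5504, 0.1236, 0.2486]
ee_rot: [-0.72, -3.055, 0.0]
force: [0.1, -0.5, -4.9]
gripper_width: 0.0392
gripper_force: 30.0
```

```bash
python3 - <<'E'
from h import *
p,d,k,W=snap('wrist'); X=world(k,W,d); cv2.imwrite('pics/w3.png',p[:,:,::-1])
c=pose()[:3,3]; print(c)
z=X[...,2]; m=(d>0)&(z>c[2]-.016)&(z<c[2]-.004)&(np.hypot(X[...,0]-c[0],X[...,1]-c[1])<.036)
print('flange',disk(X,d,c,c[2]-.016,c[2]-.004,.036))
n,l=cv2.connectedComponents(m.astype(np.uint8)); i=np.bincount(l[l>0]).argmax(); Q=X[l==i]; H=cv2.convexHull(np.float32(Q[:,:2])).reshape(-1,2)
print('r30',circ(H,.030))
print('medpot',rect(X,d,(.5514,.1229),.055,.07,.08))
E
```

```text
[0.55018581 0.12412377 0.24880436]
flange ('n', 2284, 'z', np.float64(0.2376), 'enc', array([0.5434, 0.1272]), 0.0288, 'fit', array([0.5493, 0.1241, 0.0294]), np.float64(0.001))
r30 (array([0.55  , 0.1237, 0.03  ]), np.float64(0.001))
medpot (array([0.5484, 0.1237]), array([0.0781, 0.0718]), np.float64(0.0634796567178448))
```

View pics/w3.png

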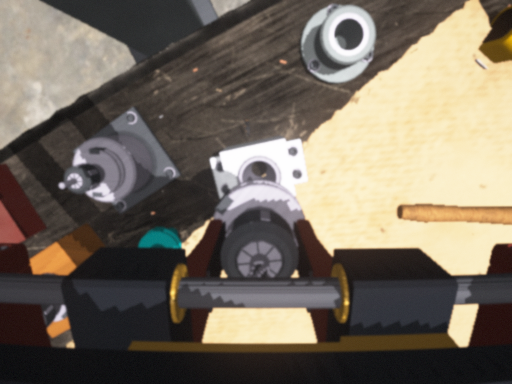

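The medium holder hangs upright at (258,230), in front of the medium pot's bore (262,168).

>>> tcp_steps(
  motion={"steps":[[0.03,-0.001,0,0.03,0],[0.03,0,0,0.03,0],[0.03,0,0,0.025,0],[0.03,0,0,0.02,0],[0.03,0,0,0.015,0],[0.03,0,0,0.01,0],[0.03,0,0,0.01,0],[0.03,0,0,0,0]]},
)

```text
time_s: 12.87
tcp_pos: [0.5509, 0.1237, 0.1081]
ee_rot: [-0.717, -3.056, 0.001]
force: [-0.3, 0.9, -3.9]
gripper_width: 0.0391
gripper_force: 30.0
```

>>> tcp_steps(
  motion={"steps":[[0.03,0,0,0.005,0],[0.03,0,0,0.004,0],[0.03,0,0,0.003,0],[0.03,0,0,0,0]]},
)

```text
time_s: 13.2
tcp_pos: [0.5523, 0.1229, 0.0976]
ee_rot: [0.719, 3.058, -0.0]
force: [0.1, -1.0, -4.1]
gripper_width: 0.0393
gripper_force: 30.0
```

>>> tcp_steps(
  motion={"steps":[[0.03,0,0,0.003,0],[0.03,0,0,0,0]]},
)

```text
time_s: 13.37
tcp_pos: [0.5524, 0.1228, 0.0946]
ee_rot: [0.719, 3.058, -0.0]
force: [0.2, 0.1, -5.0]
gripper_width: 0.0395
gripper_force: 30.0
```

>>> tcp_steps(
  motion={"steps":[[0.03,0,0,0.002,0],[0.03,0,0,0,0]]},
)

```text
time_s: 13.53
tcp_pos: [0.5523, 0.1229, 0.0925]
ee_rot: [-0.719, -3.058, 0.0]
force: [0.6, 0.6, -5.2]
gripper_width: 0.0396
gripper_force: 30.0
```

>>> tcp_steps(
  motion={"steps":[[0.03,0,0,0.002,0],[0.03,0,0,0,0]]},
)

```text
time_s: 13.7
tcp_pos: [0.5526, 0.1229, 0.0906]
ee_rot: [0.719, 3.058, 0.0]
force: [0.4, 0.3, -4.1]
gripper_width: 0.0393
gripper_force: 30.0
```

>>> tcp_steps(
  motion={"steps":[[0.03,0,0,0.0015,0],[0.03,0,0,0,0]]},
)

```text
time_s: 13.87
tcp_pos: [0.5528, 0.1229, 0.0901]
ee_rot: [0.719, 3.057, 0.0]
force: [-2.3, -0.5, 4.7]
gripper_width: 0.0396
gripper_force: 30.0
```

>>> tcp_steps(
  motion={"steps":[[0.088,0,0,0,0],[0.088,0,0,0,0],[0.088,0,0,0,0],[0.088,0,0,0,0],[0.088,0,0,0,0],[0.088,0,0,-0.04,0],[0.088,0,0,-0.04,0],[0.088,0,0,-0.04,0],[0.088,0,0,-0.04,0],[0.088,0,0,0,0]]},
)

```text
time_s: 14.7
tcp_pos: [0.5572, 0.1235, 0.2575]
ee_rot: [0.716, 3.045, 0.007]
force: [1.5, -1.2, 0.2]
gripper_width: 0.0878
gripper_force: 0.0
```

>>> tcp_steps(
  motion={"steps":[[0.088,0.0022,-0.0369,0,0],[0.088,0.0022,-0.0369,0,0],[0.088,0.0022,-0.0369,0,0],[0.088,0.0022,-0.0369,0,0],[0.088,0.002,-0.0369,0,0],[0.088,0,0,0,0],[0.088,0,0,0,0],[0.088,0,0,0,0]]},
)

```text
time_s: 15.37
tcp_pos: [0.4609, -0.0372, 0.2492]
ee_rot: [0.72, 3.057, 0.001]
force: [0.2, 0.2, 0.0]
gripper_width: 0.0879
gripper_force: 0.0
```

```bash
python3 - <<'E'
from h import *
p,d,k,W=snap('wrist'); X=world(k,W,d); c=pose()[:3,3]; print(c)
S=(.4598,-.0378)
print('S nut',disk(X,d,S,.12,.135,.04))
print('S flange',disk(X,d,S,.08,.094,.05))
print('lpot rim',disk(X,d,S,.064,.078,.06))
p,d,k,W=snap('top'); X=world(k,W,d)
print('M flange',disk(X,d,(.5514,.1229),.072,.088,.05))
print('spot rim',disk(X,d,(.4516,.284),.045,.065,.05))
print('spot hole',rect(X,d,(.4516,.284),.045,.065,.05))
E
```

```text
[ 0.46111457 -0.03678973  0.24917382]
S nut ('n', 615, 'z', np.float64(0.1264), 'enc', array([ 0.46 , -0.038]), 0.0152, 'fit', array([ 0.4599, -0.0379,  0.0147]), np.float64(0.0002))
S flange ('n', 1140, 'z', np.float64(0.0872), 'enc', array([ 0.4598, -0.0379]), 0.0283, 'fit', array([ 0.46  , -0.0379,  0.0274]), np.float64(0.0002))
lpot rim ('n', 1505, 'z', np.float64(0.0714), 'enc', array([ 0.4602, -0.0376]), 0.0392, 'fit', array([ 0.4602, -0.0376,  0.0388]), np.float64(0.0001))
M flange ('n', 198, 'z', np.float64(0.08), 'enc', array([0.5521, 0.124 ]), 0.0307, 'fit', array([0.5526, 0.1232, 0.0297]), np.float64(0.0005))
spot rim ('n', 316, 'z', np.float64(0.0561), 'enc', array([0.4519, 0.2843]), 0.0319, 'fit', array([0.4517, 0.2844, 0.0313]), np.float64(0.0003))
hole (array([0.451 , 0.2839, 0.017 ]), np.float64(0.0008))
spot hole (array([0.4528, 0.2846]), array([0.0607, 0.0618]), np.float64(0.05606031415130652))
```

>>> tcp_steps(
  motion={"steps":[[0.088,0.0005,-0.0012,0.035,0],[0.088,0,0,0.04,0],[0.088,0,0,0.04,0],[0.088,0,0,0.025,0],[0.088,0,0,0.011,0],[0.088,0,0,0,0],[0.04,0,0,0,0],[0.02,0,0,0,0],[0.02,0,0,0,0],[0.02,0,0,0,0],[0.02,0,0,0,0],[0.02,0,0,0,0]]},
)

```text
time_s: 16.47
tcp_pos: [0.4599, -0.0384, 0.0988]
ee_rot: [0.719, 3.057, -0.0]
force: [-0.2, -0.1, -0.6]
gripper_width: 0.0516
gripper_force: 0.0
```

>>> tcp_steps(
  motion={"steps":[[0.02,0,0,0,0],[0.02,0,0,0,0],[0.02,0,0,0,0],[0.02,0,0,0,0],[0.02,0,0,0,0],[0.02,0,0,0,0]]},
)

```text
time_s: 16.97
tcp_pos: [0.4595, -0.0383, 0.0982]
ee_rot: [-0.719, -3.058, 0.0]
force: [-1.0, 0.3, 1.1]
gripper_width: 0.0285
gripper_force: 30.0
```

>>> tcp_steps(
  motion={"steps":[[0.02,0,0,-0.012,0],[0.02,0,0,-0.02,0],[0.02,0,0,-0.04,0],[0.02,0,0,-0.04,0],[0.02,0,0,-0.04,0],[0.02,0,0,0,0]]},
)

```text
time_s: 17.47
tcp_pos: [0.4637, -0.0392, 0.257]
ee_rot: [0.716, 3.047, -0.0]
force: [0.8, -0.6, -2.8]
gripper_width: 0.0282
gripper_force: 30.0
```

>>> tcp_steps(
  motion={"steps":[[0.02,0.0188,0.0356,0,0],[0.02,0.0188,0.0356,0,0],[0.02,0.0188,0.0356,0,0],[0.02,0.0188,0.0356,0,0],[0.02,0.0188,0.0356,0,0],[0.02,0.0188,0.0356,0,0],[0.02,0.0189,0.0356,0,0],[0.02,0.019,0.0357,0,0],[0.02,0,0,0,0],[0.02,0,0,0,0],[0.02,0,0,0,0]]},
)

```text
time_s: 18.38
tcp_pos: [0.4505, 0.2833, 0.2487]
ee_rot: [-0.717, -3.057, 0.004]
force: [-0.3, -0.1, -3.6]
gripper_width: 0.0289
gripper_force: 30.0
```

```bash
python3 - <<'E'
from h import *
p,d,k,W=snap('wrist'); X=world(k,W,d); cv2.imwrite('pics/w4.png',p[:,:,::-1])
c=pose()[:3,3]; print(c)
z=X[...,2]; m=(d>0)&(z>c[2]-.016)&(z<c[2]-.004)&(np.hypot(X[...,0]-c[0],X[...,1]-c[1])<.034)
n,l=cv2.connectedComponents(m.astype(np.uint8)); i=np.bincount(l[l>0]).argmax(); Q=X[l==i]; H=cv2.convexHull(np.float32(Q[:,:2])).reshape(-1,2)
print('flange',np.median(Q[:,2]),circ(H),circ(H,.0275))
print('spot foot',disk(X,d,(.4517,.2842),.004,.02,.07)); print('rim',disk(X,d,(.4517,.2842),.045,.065,.05))
E
```

```text
[0.4507446  0.28276621 0.24897919]
flange 0.23761912558503773 (array([0.4496, 0.2844, 0.0267]), np.float64(0.0011)) (array([0.4506, 0.2839, 0.0275]), np.float64(0.0011))
spot foot ('n', 1341, 'z', np.float64(0.0087), 'enc', array([0.452 , 0.2842]), 0.0474, 'fit', array([0.4522, 0.2841, 0.0468]), np.float64(0.0002))
rim ('n', 1108, 'z', np.float64(0.0554), 'enc', array([0.4521, 0.2841]), 0.0317, 'fit', array([0.4517, 0.2843, 0.0311]), np.float64(0.0001))
```

View pics/w4.png

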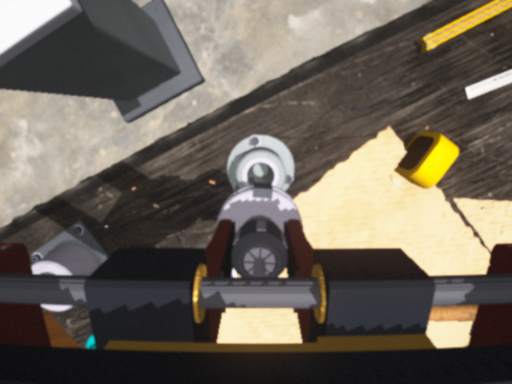

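The small holder hangs upright at (258,220), in front of the small pot's bore (260,172).

>>> tcp_steps(
  motion={"steps":[[0.02,-0.001,0.0006,0.03,0],[0.02,0,0,0.035,0],[0.02,0,0,0.03,0],[0.02,0,0,0.02,0],[0.02,0,0,0.015,0],[0.02,0,0,0.012,0],[0.02,0,0,0.01,0],[0.02,0,0,0,0]]},
)

```text
time_s: 19.1
tcp_pos: [0.4516, 0.282, 0.0963]
ee_rot: [-0.721, -3.055, 0.004]
force: [-0.1, -0.2, -3.7]
gripper_width: 0.0283
gripper_force: 30.0
```

>>> tcp_steps(
  motion={"steps":[[0.02,0,0,0.005,0],[0.02,0,0,0.004,0],[0.02,0,0,0.002,0],[0.02,0,0,0,0]]},
)

```text
time_s: 19.43
tcp_pos: [0.4528, 0.284, 0.0872]
ee_rot: [0.719, 3.058, 0.0]
force: [0.1, 0.1, -2.6]
gripper_width: 0.0289
gripper_force: 30.0
```

>>> tcp_steps(
  motion={"steps":[[0.02,0,0,0.002,0],[0.02,0,0,0,0]]},
)

```text
time_s: 19.6
tcp_pos: [0.4527, 0.2841, 0.0853]
ee_rot: [0.719, 3.058, 0.0]
force: [-0.2, 0.4, -3.3]
gripper_width: 0.0286
gripper_force: 30.0
```

>>> tcp_steps(
  motion={"steps":[[0.02,0,0,0.002,0],[0.02,0,0,0,0]]},
)

```text
time_s: 19.77
tcp_pos: [0.4525, 0.284, 0.083]
ee_rot: [-0.719, -3.058, 0.0]
force: [-0.5, -0.1, -4.2]
gripper_width: 0.0284
gripper_force: 30.0
```

>>> tcp_steps(
  motion={"steps":[[0.02,0,0,0.0015,0],[0.02,0,0,0,0]]},
)

```text
time_s: 19.93
tcp_pos: [0.4528, 0.2841, 0.0822]
ee_rot: [0.719, 3.058, 0.0]
force: [-2.0, -0.7, 3.1]
gripper_width: 0.0286
gripper_force: 30.0
```

>>> tcp_steps(
  motion={"steps":[[0.088,0,0,0,0],[0.088,0,0,0,0],[0.088,0,0,0,0],[0.088,0,0,0,0],[0.088,0,0,0,0],[0.088,0,0,-0.04,0],[0.088,0,0,-0.042,0],[0.088,0,0,-0.042,0],[0.088,0,0,-0.042,0],[0.088,0,0,0,0]]},
)

```text
time_s: 20.77
tcp_pos: [0.4572, 0.2863, 0.2551]
ee_rot: [0.716, 3.047, 0.014]
force: [0.7, 0.7, -0.2]
gripper_width: 0.0872
gripper_force: 0.0
```

>>> tcp_steps(
  motion={"steps":[[0.088,-0.0265,-0.0316,0,0],[0.088,-0.0265,-0.0316,0,0],[0.088,-0.0265,-0.0316,0,0],[0.088,-0.0265,-0.0316,0,0],[0.088,-0.0265,-0.0316,0,0],[0.088,-0.0265,-0.0316,0,0],[0.088,-0.0265,-0.0316,0,0],[0.088,-0.0265,-0.0316,0,0],[0.088,-0.0265,-0.0316,0,0],[0.088,-0.0265,-0.0316,0,0],[0.088,-0.0265,-0.0316,0,0],[0.088,-0.0265,-0.0316,0,0]]},
)

```text
time_s: 21.77
tcp_pos: [0.5684, -0.1993, 0.2463]
ee_rot: [0.719, 3.058, 0.0]
force: [0.5, 0.8, -0.3]
gripper_width: 0.088
gripper_force: 0.0
```

>>> tcp_steps(
  motion={"steps":[[0.088,0,0,0,0],[0.088,0,0,0,0],[0.088,0,0,0,0]]},
)

```text
time_s: 22.02
tcp_pos: [0.5679, -0.1966, 0.246]
ee_rot: [-0.72, -3.057, -0.001]
force: [-0.3, 0.3, -0.4]
gripper_width: 0.088
gripper_force: 0.0
```

```bash
python3 - <<'E'
from h import *
p,d,k,W=snap('wrist'); X=world(k,W,d); c=pose()[:3,3]; print(c)
B=(.569,-.1967); S=(.46,-.0377)
print('L nut',disk(X,d,B,.12,.137,.04)); print('L flange',disk(X,d,B,.08,.098,.05))
print('lpot rim',disk(X,d,S,.062,.08,.06))
p,d,k,W=snap('top'); X=world(k,W,d)
print('S flange',disk(X,d,(.452,.2842),.064,.08,.05))
print('lpot rim',disk(X,d,S,.062,.08,.06))
E
```

```text
[ 0.56782339 -0.19592758  0.24622997]
L nut ('n', 1709, 'z', np.float64(0.1273), 'enc', array([ 0.5688, -0.1977]), 0.0255, 'fit', array([ 0.5689, -0.1977,  0.0249]), np.float64(0.0002))
L flange ('n', 801, 'z', np.float64(0.0876), 'enc', array([ 0.5688, -0.1973]), 0.0337, 'fit', array([ 0.569 , -0.1977,  0.0329]), np.float64(0.0002))
lpot rim ('n', 2512, 'z', np.float64(0.0711), 'enc', array([ 0.4599, -0.0383]), 0.0396, 'fit', array([ 0.4599, -0.0385,  0.0388]), np.float64(0.0009))
S flange ('n', 220, 'z', np.float64(0.0724), 'enc', array([0.4531, 0.2851]), 0.0284, 'fit', array([0.4531, 0.2846, 0.0273]), np.float64(0.0004))
lpot rim ('n', 444, 'z', np.float64(0.0723), 'enc', array([ 0.4597, -0.038 ]), 0.0393, 'fit', array([ 0.4596, -0.038 ,  0.0388]), np.float64(0.0003))
```

>>> tcp_steps(
  motion={"steps":[[0.088,-0.0015,-0.0009,0.035,0],[0.088,0,0,0.04,0],[0.088,0,0,0.04,0],[0.088,0,0,0.023,0],[0.088,0,0,0.01,0],[0.088,0,0,0,0],[0.04,0,0,0,0],[0.04,0,0,0,0],[0.04,0,0,0,0],[0.04,0,0,0,0],[0.04,0,0,0,0],[0.04,0,0,0,0]]},
)

```text
time_s: 23.12
tcp_pos: [0.5697, -0.1989, 0.0995]
ee_rot: [0.719, 3.057, -0.001]
force: [-0.5, -0.1, 0.5]
gripper_width: 0.0513
gripper_force: 0.0
```

>>> tcp_steps(
  motion={"steps":[[0.04,0,0,0,0],[0.04,0,0,0,0],[0.04,0,0,0,0],[0.04,0,0,0,0]]},
)

```text
time_s: 23.45
tcp_pos: [0.5698, -0.1987, 0.0994]
ee_rot: [0.719, 3.057, -0.0]
force: [0.4, 1.2, 5.5]
gripper_width: 0.0493
gripper_force: 30.0
```

>>> tcp_steps(
  motion={"steps":[[0.04,0,0,-0.01,0],[0.04,0,0,-0.02,0],[0.04,0,0,-0.04,0],[0.04,0,0,-0.04,0],[0.04,0,0,-0.04,0],[0.04,0,0,0,0]]},
)

```text
time_s: 23.95
tcp_pos: [0.573, -0.2004, 0.2567]
ee_rot: [0.716, 3.047, -0.005]
force: [3.0, -1.0, -6.1]
gripper_width: 0.0498
gripper_force: 30.0
```

>>> tcp_steps(
  motion={"steps":[[0.04,0.0338,0.0189,0,0],[0.04,0.0338,0.0189,0,0],[0.04,0.0338,0.0189,0,0],[0.04,0.0338,0.0189,0,0],[0.04,0.0338,0.0189,0,0],[0.04,0,0,0,0],[0.04,0,0,0,0],[0.04,0,0,0,0]]},
)

```text
time_s: 24.62
tcp_pos: [0.4595, -0.0386, 0.2478]
ee_rot: [-0.717, -3.057, 0.001]
force: [1.1, -0.4, -7.2]
gripper_width: 0.0494
gripper_force: 30.0
```

```bash
python3 - <<'E'
from h import *
p,d,k,W=snap('wrist'); X=world(k,W,d); cv2.imwrite('pics/w5.png',p[:,:,::-1])
c=pose()[:3,3]; print(c)
z=X[...,2]; m=(d>0)&(z>c[2]-.016)&(z<c[2]-.004)&(np.hypot(X[...,0]-c[0],X[...,1]-c[1])<.04)
n,l=cv2.connectedComponents(m.astype(np.uint8)); i=np.bincount(l[l>0]).argmax(); Q=X[l==i]; H=cv2.convexHull(np.float32(Q[:,:2])).reshape(-1,2)
print('flange',np.median(Q[:,2]),circ(H),circ(H,.033))
print('rim',disk(X,d,(.46,-.038),.062,.08,.06))
E
```

```text
[ 0.46018944 -0.03908651  0.24806116]
flange 0.2354245455963588 (array([ 0.4574, -0.0375,  0.0322]), np.float64(0.0007)) (array([ 0.4164, -0.0145,  0.033 ]), np.float64(0.0102))
rim ('n', 1268, 'z', np.float64(0.0714), 'enc', array([ 0.4601, -0.0375]), 0.0391, 'fit', array([ 0.4601, -0.0374,  0.0387]), np.float64(0.0001))
```

View pics/w5.png

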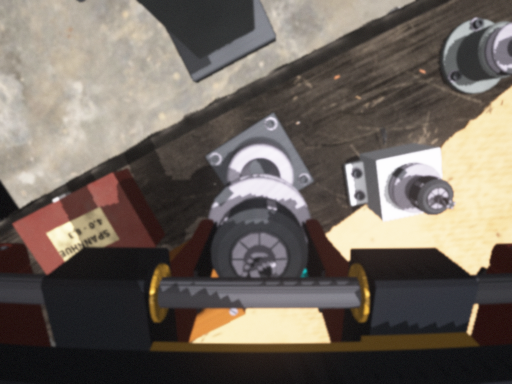

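The large holder hangs upright at (258,240) in front of the large pot's bore (262,165); the other two look seated.

>>> tcp_steps(
  motion={"steps":[[0.04,-0.001,0.0006,0.03,0],[0.04,0,0,0.03,0],[0.04,0,0,0.025,0],[0.04,0,0,0.02,0],[0.04,0,0,0.015,0],[0.04,0,0,0.01,0],[0.04,0,0,0.005,0],[0.04,0,0,0,0]]},
)

```text
time_s: 25.33
tcp_pos: [0.4612, -0.0393, 0.1124]
ee_rot: [-0.72, -3.056, 0.0]
force: [-0.7, -0.9, -7.7]
gripper_width: 0.0496
gripper_force: 30.0
```

>>> tcp_steps(
  motion={"steps":[[0.04,0,0,0.005,0],[0.04,0,0,0.004,0],[0.04,0,0,0.002,0],[0.04,0,0,0,0]]},
)

```text
time_s: 25.67
tcp_pos: [0.4613, -0.0387, 0.1026]
ee_rot: [-0.719, -3.058, 0.0]
force: [-0.9, -0.4, -7.6]
gripper_width: 0.0494
gripper_force: 30.0
```

>>> tcp_steps(
  motion={"steps":[[0.04,0,0,0.002,0],[0.04,0,0,0,0]]},
)

```text
time_s: 25.83
tcp_pos: [0.4614, -0.0386, 0.1007]
ee_rot: [0.719, 3.058, -0.0]
force: [0.8, -0.2, -7.7]
gripper_width: 0.0496
gripper_force: 30.0
```

>>> tcp_steps(
  motion={"steps":[[0.04,0,0,0.0015,0],[0.04,0,0,0,0]]},
)

```text
time_s: 26.0
tcp_pos: [0.4618, -0.0387, 0.0996]
ee_rot: [0.718, 3.057, -0.0]
force: [-0.6, -1.0, -2.8]
gripper_width: 0.0497
gripper_force: 30.0
```

Touching down; release, rise and check.

>>> tcp_steps(
  motion={"steps":[[0.088,0,0,0,0],[0.088,0,0,0,0],[0.088,0,0,0,0],[0.088,0,0,0,0],[0.088,0,0,0,0],[0.088,0,0,-0.04,0],[0.088,0,0,-0.04,0],[0.088,0,0,-0.04,0],[0.088,0,0,-0.04,0],[0.088,0,0,0,0],[0.088,0,0,0,0],[0.088,0,0,0,0]]},
)

```text
time_s: 27.0
tcp_pos: [0.4609, -0.0385, 0.2587]
ee_rot: [-0.719, -3.058, 0.0]
force: [0.5, 0.0, -0.1]
gripper_width: 0.088
gripper_force: 0.0
```

```bash
python3 - <<'E'
from h import *
p,d,k,W=snap('top'); X=world(k,W,d); cv2.imwrite('pics/top9.png',cv2.resize(p[140:260,100:440,::-1],None,fx=2.3,fy=2.3))
S=(.46,-.038);M=(.5518,.123);s=(.4525,.2844)
p2,d2,k2,W2=snap('wrist'); X2=world(k2,W2,d2)
for n,X,d in (('top',X,d),('wrist',X2,d2)):
  print(n)
  for t,c,a,f,e in (('L',S,.072,'lpot rim',.06),('M',M,.064,'',.08),('S',s,.056,'spot rim',.05)):
    try:
      print(t,'flange',disk(X,d,c,a+.008,a+.023,.05)[3:]); print('  nut',disk(X,d,c,a+.049,a+.063,.04)[3:])
      if f: print('  rim',disk(X,d,c,a-.008,a+.006,e)[3:])
      else: print('  pot',rect(X,d,c,a-.008,a+.006,e))
    except Exception as ex: print(t,ex)
E
```

```text
top
L flange (np.float64(0.0914), 'enc', array([ 0.4534, -0.0075]), 0.006, 'fit', array([ 0.4529, -0.0053,  0.0058]), np.float64(0.0004))
L attempt to get argmax of an empty sequence
M flange (np.float64(0.0806), 'enc', array([0.5512, 0.1244]), 0.0313, 'fit', array([0.5519, 0.1234, 0.0296]), np.float64(0.0005))
  nut (np.float64(0.1198), 'enc', array([0.5527, 0.1237]), 0.0205, 'fit', array([0.5522, 0.1232, 0.0194]), np.float64(0.0005))
hole (array([0.5536, 0.1236, 0.0319]), np.float64(0.0007))
  pot (array([0.5511, 0.1229]), array([0.0783, 0.078 ]), np.float64(0.06453178437768048))
S flange (np.float64(0.0724), 'enc', array([0.453 , 0.2854]), 0.0283, 'fit', array([0.4529, 0.285 , 0.0273]), np.float64(0.0004))
  nut (np.float64(0.1116), 'enc', array([0.4527, 0.2851]), 0.0147, 'fit', array([0.4529, 0.2853, 0.0141]), np.float64(0.0003))
  rim (np.float64(0.056), 'enc', array([0.4512, 0.2834]), 0.0317, 'fit', array([0.4517, 0.2839, 0.0312]), np.flo
[... 239 characters left out ...]
.4608, -0.0376,  0.0249]), np.float64(0.0002))
  rim (np.float64(0.0712), 'enc', array([ 0.4603, -0.0375]), 0.0391, 'fit', array([ 0.4603, -0.0376,  0.0388]), np.float64(0.0001))
M flange (np.float64(0.0792), 'enc', array([0.5513, 0.123 ]), 0.0304, 'fit', array([0.5514, 0.1228, 0.0298]), np.float64(0.0002))
  nut (np.float64(0.1187), 'enc', array([0.552 , 0.1228]), 0.0206, 'fit', array([0.5518, 0.1228, 0.0198]), np.float64(0.0003))
  pot (array([0.5505, 0.1223]), array([0.079 , 0.0788]), np.float64(0.06349317226738893))
S flange (np.float64(0.0711), 'enc', array([0.4517, 0.2828]), 0.0289, 'fit', array([0.4524, 0.283 , 0.0274]), np.float64(0.0013))
S attempt to get argmax of an empty sequence
```

View pics/top9.png

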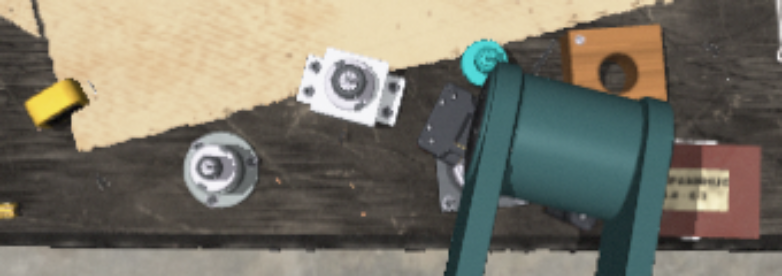

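All three holders are seated within about 1 mm (flange tops 16 mm over their rims). The picture shows small at (210,168), medium at (350,85), large under the arm at (487,160); the block is empty, tin and tape undisturbed.

```bash
python3 -c "
from workcell import workorder
print(workorder.sign_off())"
```

```text
the job is handed in; nothing more can be done
None
```

All three holders are in the pots of their own size, flanges down on the rims and within about 1 mm of the pot axes by camera, and the job was handed in at about 27 s; sign-off returned no verdict.

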